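Reset the depth stop of the portion press

ROBOT

A 6-joint arm with a two-finger parallel gripper is mounted at the origin on the work surface. World frame = base frame: x ahead of the robot, y to its left, z up, the work surface at z = 0. Lengths are in m, angles in rad, forces in N, time in s.
With the tool pointing down it reaches from about 0.25 to 0.85 m from the base axis. Payload 12.5 kg.
Tool frame: the origin (TCP) lies midway between the tips of the shut fingers; the grasp point (between the pads) lies 19 mm behind it (grip_depth is the distance from the TCP to the grasp point, in m); x points along the fingers, z is the direction in which the jaws open and shut, and the axes are right-handed (so a half turn about x gives the same grasp; the last joint's range is limited). The gripper opens to 93 mm and grips with 3 to 60 N. Pads are 15 mm wide; open, the fingers measure 128 mm over their backs; the gripper's body (75 mm by 188 mm) begins 65 mm behind the grasp point.
Start: joints at [-0.085, 0.351, 1.652, -0, 1.139, -0.085], TCP at [0.55, 0, 0.219] pointing down, gripper open.
Joint ranges: [-2.75, 2.75], [-0.79, 2.1], [0.01, 2.65], [-1.57, 4.71], [0.07, 3.14], [-2.87, 2.87]. Speed limits (rad/s): [2.22, 2.22, 2.79, 3.14, 3.14, 3.14].

INTERFACE

Orientations are given as a unit quaternion [w, x, y, z].
In Python, from workcell import get_obs, read_camera, close_job, grip_depth gives the robot as it stands. The module is installed in compiled form; this text tells all that it offers.
- The arm moves only by the tool send_rows, never from a script. Its argument "commands" is a list of rows, each an object of numbers: "fingers": the finger opening in mm, from 0 to 93; "x", "y", "z": the shift along the tool's x, y, z in mm; "rx", "ry", "rz": the turn, a rotation vector about the tool's x, y, z in degrees. A call has 1 to 20 rows; each row shifts and turns the commanded pose from where the row before left it, along the tool's axes as they then stand; what a row does not reach is not made up. A row lasts 1/10 s, in which the tool goes at most 50 mm and 8.59 degrees, less where a joint would pass 70% of its speed; a pose out of reach is approached as far as the arm can. A call with a gripper value outside its range is refused whole. The fingers move at their own pace and stop on an object; the grip force is fixed at half the most. Time passes only in rows, so rows that do not move let the fingers close. It gives the time, the measured TCP pose, the force and the opening at its end, in the units of the state.
- get_obs(): the state, without advancing time (a new reading comes with each control period).
- read_camera(name): name is "scene" or "side" or "wrist"; returns a dict with "color" (384x512x3 uint8, red, green, blue), "fovy" (degrees; the focal length in pixels is half the picture's height over the tangent of half this angle, whatever the lens; pixels are square), "cx", "cy" (the principal point, pixels), "extrinsics" (4x4, takes a point from camera to world coordinates). Camera axes: x right, y up, looking along -z (the intrinsics and any distortion apply to the point x, -y, -z); pixel columns grow to the right and rows downward; lengths in m; the calibration is good to about 2 mm. A picture is of the moment at which its call begins. There is no depth.
- close_job(): hands the job in, once; it reports no verdict.
The state is a dict: "clock": time; "qpos": joint angles; "joint_velocities": joint speeds; "joint_efforts": joint torques, N m; "position": TCP position; "orientation": TCP orientation; "wrist_force": force on the tool from outside, world axes, zero at the start; "moment": the same for the moment, N m; "gripper_width": finger opening in m.
Only numpy, scipy, OpenCV 4.12 (cv2) and the standard library are available. Lean on these libraries where they do the work, as an engineer would, in place of code of your own. Each camera call takes 0.05 s, during which the arm holds its last target.

TASK

Reset the depth stop of the bench portion press: slacken the jam nut with its red hand lever, wind the black-knobbed crank down until the rubber foot bears firmly but not hard on the blue sprung anvil, then retighten the jam nut firmly by hand and let go. Do not crush the anvil or overtighten the nut, and leave the other kitchen things where they are.

Things in the scene. Friction and masses are not known exactly. Their poses are not given: they have to be found in the camera images.
- spindle (a point): Point on the vertical axis shared by screw and jam nut, on the top face of the press's white beam, 165 mm above the table. The press is a white C-frame (base 170 x 230 mm, column on its own +y side, beam 90 mm wide), no part of the frame above 169 mm. z is up, x and y are the frame's own.
- nut (a joint): Jam nut's turn about the spindle axis, rad; grows as it slackens (anticlockwise from above), stop at 1.6. Above 0.1 it is slack (2 to 3 N at its knob to turn) and the screw is free. Below 0 it clamps ever harder: roughly 4 N at its knob at -0.3, 6 N at -0.5, 8 N at -0.7. It starts tight near -0.4. Well tightened: -0.3 to -0.65; tight, it locks the screw (over 14 N at the crank knob).
- nut_grip (a point): Middle of the red upright knob (18 mm diameter, 54 mm tall, free to spin on its pin; this point is 32 mm above the lever, 22 mm below the knob's top) on the end of the red jam-nut lever, 95 mm from the spindle axis, 220 mm above the table. It travels on a level circle; the crank passes inside that circle.
- screw (a joint): Adjuster screw's turn about the same axis, rad; grows as it is wound down (clockwise from above), sinking 4 mm per rad, crank and all. Starts between 0 and 0.8, can go to 4.5. Free-running effort at the crank knob is 3 to 5.5 N. It is dry friction: the effort shows while the screw is slowly pushed on (a fast turn that stops leaves a false reading), and the screw stays where it is left.
- crank_grip (a point): Middle of the black upright knob (18 mm diameter, 44 mm tall, free to spin on its pin; this point is 22 mm above the crank arm) on the end of the steel crank arm, 45 mm from the spindle axis; 244 mm above the table at screw = 0, 4 mm lower per rad.
- anvil: Blue sprung anvil, 52 mm wide, under the spindle; origin under its centre, top 22 mm higher. The screw's rubber foot comes down on it, at a screw turn not known beforehand (2 to 4 rad: packing varies). Then 0.1 rad adds about 12 N of pressure, 10 N of pressure about 1.5 N at the crank knob. Firm: 20 to 50 N (3 to 7 N at the knob above free running). Under 12 N is too light, over 65 N too hard.
- cutter_center (a point): Bystander: steel pastry ring, 70 mm across, 40 mm tall, beside the press; this point is its centre.
- disc_center (a point): Bystander: aluminium pressing disc, 80 mm across, 12 mm thick, beside the press; this point is its centre.
- bowl: Bystander: steel bowl, 150 mm across, 65 mm tall; origin under its centre.
- squeeze: Bystander: white squeeze bottle, 56 mm across, 160 mm tall; origin under its centre.
- spatula: Bystander: spatula lying flat; origin near its middle.
- plate: Bystander: white plate, 200 mm across; origin under its centre.
- ramekin: Bystander: amber glass jar with a blue lid, 76 mm across, 70 mm tall; origin under its centre.

How it is judged:
On the way, in this order (a step that is already met when the one before it is completed fails the run):
1. the jam nut is slackened (joint nut above 0.15 rad) (value of joint nut above 0.15 rad), for 0.1 s.
2. with the nut still slack (above 0.05 rad), the screw is wound down until its foot bears on the anvil with more than 12 N (value of joint nut above 0.05 rad and contact force between anvil and anything else above 12 N), for 0.2 s.
At the end, for the whole second after the job is handed in: the jam nut is tight again (joint nut between -0.8 and -0.25 rad), the screw's foot bears on the anvil with 12 to 65 N, and both are at rest (value of joint nut between -0.8 and -0.25 rad and contact force between anvil and anything else between 12 and 65 N and velocity of joint each of nut, screw below 0.05 rad/s); the robot touches nothing.
It fails at once if the foot is driven onto the anvil with more than 100 N (contact force between anvil and anything else above 100 N).
It fails at once if the nut is overtightened (below -0.9 rad) (value of joint nut below -0.9 rad).
It fails at once if a bystander is moved more than 40 mm (distance of any of cutter_center, disc_center, bowl, squeeze, spatula, plate, ramekin from where it was at the start of the episode above 0.04 m).
It also fails if it takes over 72 s, if anything falls off the work surface, if the arm or the gripper's body presses on something with over 40 N, if the wrist force passes 120 N, or if a joint passes its speed limit or range.

## Working session

There is one attempt and no reset: what is moved stays moved. The work goes in short steps, Python scripts to look and compute and a tool call to move; the robot and the scene stay as the last step left them, time stands still between calls to the robot, and variables do not carry over. Pictures are saved under pics/ and viewed, and the job is handed in when it is done.

Besides the shell and the picture viewer there is one more tool, called after ">>>" in YAML: its name, and indented under it one key for each argument. send_rows: Moves the arm, as the interface text tells. Its arguments: {"type":"object","properties":{"commands":{"type":"array","items":{"type":"object","properties":{"fingers":{"type":"number"},"x":{"type":"number"},"y":{"type":"number"},"z":{"type":"number"},"rx":{"type":"number"},"ry":{"type":"number"},"rz":{"type":"number"}}}}},"required":["commands"]}

```bash
mkdir -p pics; cat > h.py <<'E'
import numpy as np, cv2
from workcell import get_obs, read_camera, close_job, grip_depth
def snap(n,f):
    c=read_camera(n); cv2.imwrite(f'pics/{f}.png',c['color'][:,:,::-1]); return c
def ray(c,u,v):
    f=c['color'].shape[0]/2/np.tan(np.radians(c['fovy'])/2)
    d=np.array([(u-c['cx'])/f,-(v-c['cy'])/f,-1.]); E=np.array(c['extrinsics'])
    return E[:3,3],E[:3,:3]@d
def onplane(c,u,v,z):
    o,d=ray(c,u,v); return o+d*(z-o[2])/d[2]
def proj(c,p):
    f=c['color'].shape[0]/2/np.tan(np.radians(c['fovy'])/2); E=np.array(c['extrinsics'])
    q=E[:3,:3].T@(np.array(p)-E[:3,3]); return c['cx']+f*q[0]/-q[2], c['cy']-f*q[1]/-q[2]
E
python3 - <<'E'
from h import *
for n in ['scene','side','wrist']:
    c=snap(n,n+'0'); print(n,{k:v for k,v in c.items() if k!='color'})
print(get_obs(), grip_depth)
E
```

```text
scene {'fovy': 51.43669283364345, 'cx': 262.661022686684, 'cy': 200.0553350008036, 'extrinsics': array([[-0.49782125, -0.69724324,  0.51577695,  1.31240368],
       [ 0.86727579, -0.39844066,  0.29845897,  0.49541574],
       [-0.00259199,  0.59590008,  0.80305441,  1.36935027],
       [ 0.        ,  0.        ,  0.        ,  1.        ]])}
side {'fovy': 43.37550644774042, 'cx': 252.80119082309932, 'cy': 189.8781740257854, 'extrinsics': array([[ 0.98119729,  0.12029809, -0.15093126,  0.28355443],
       [-0.1919656 ,  0.68940399, -0.69847788, -1.23948258],
       [ 0.02002706,  0.71431821,  0.69953442,  1.47723715],
       [ 0.        ,  0.        ,  0.        ,  1.        ]])}
wrist {'fovy': 67.45472995850827, 'cx': 251.42379854883183, 'cy': 193.6759943643429, 'extrinsics': array([[ 9.99998945e-01, -6.08552737e-04,  1.31906524e-03,
         5.49463616e-01],
       [ 2.54959517e-04,  9.67453599e-01,  2.53048353e-01,
         6.98969108e-02],
       [-1.43012769e-03, -2.53047750e-01,  9.67452733e-01,
         3.83429184e-01],
       [ 0.00000000e+00,  0.00000000e+00,  0.00000000e+00,
         1.00000000e+00]])}
{'clock': 0.15, 'qpos': array([-8.46086867e-02,  3.51121621e-01,  1.65227589e+00, -1.15366951e-05,
        1.13908915e+00, -8.45912490e-02]), 'joint_velocities': array([ 7.25759310e-04, -2.13731656e-03, -2.85985491e-03, -6.97627022e-04,
       -2.44234535e-05,  1.78877662e-04]), 'joint_efforts': array([ 9.91285888e-04, -4.97462654e+01, -2.85344088e+01,  6.99646957e-02,
        2.45898723e-02, -7.18797719e-05]), 'position': array([5.49735508e-01, 4.03108987e-05, 2.18220533e-01]), 'orientation': array([7.06791446e-01, 2.74748063e-05, 7.07421975e-01, 1.85611985e-05]), 'wrist_force': array([ 0.44094316,  0.63863238, -1.1993823 ]), 'moment': array([ 0.008224  , -0.02508405, -0.0280285 ]), 'gripper_width': 0.09332906239519415} 0.0188
```

View pics/scene0.png

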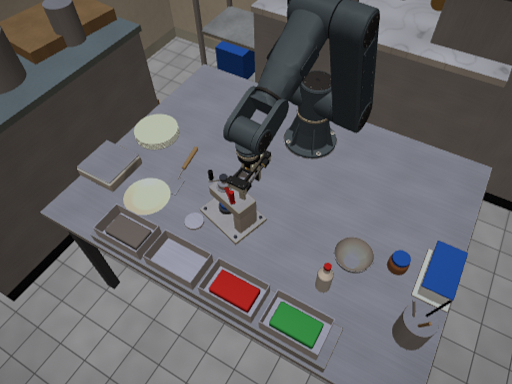

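View pics/side0.png

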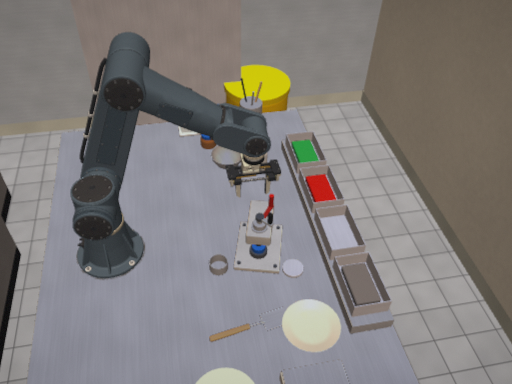

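View pics/wrist0.png

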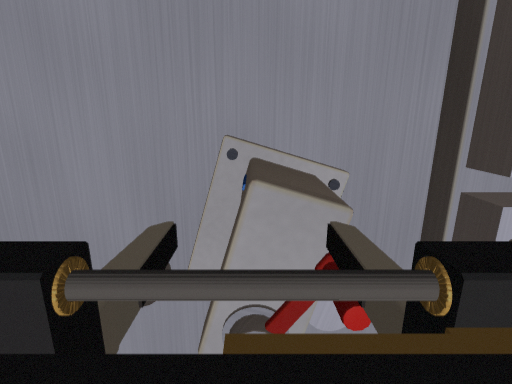

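```bash
python3 - <<'E'
from h import *
for n,(x0,y0,x1,y1) in {'scene':(170,140,300,260),'side':(200,170,320,290)}.items():
    im=cv2.imread(f'pics/{n}0.png')[y0:y1,x0:x1]; cv2.imwrite(f'pics/{n}0c.png',cv2.resize(im,None,fx=5,fy=5,interpolation=cv2.INTER_CUBIC)[:600])
E
```

```text
(no output)
```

View pics/scene0c.png

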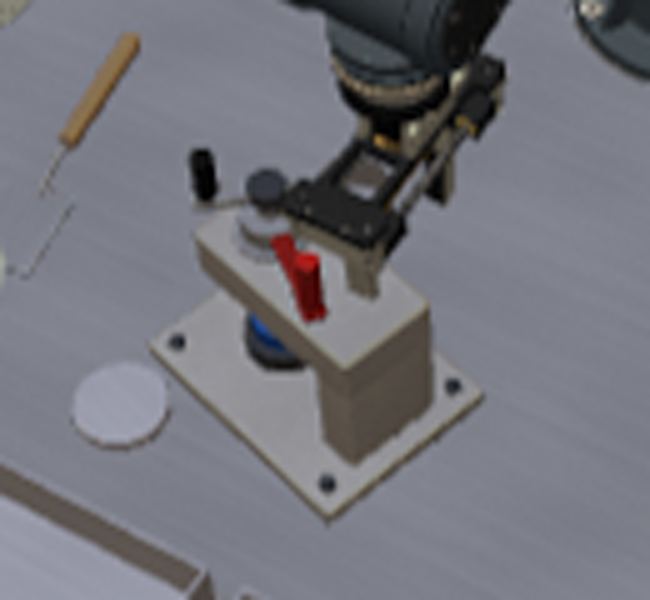

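View pics/side0c.png

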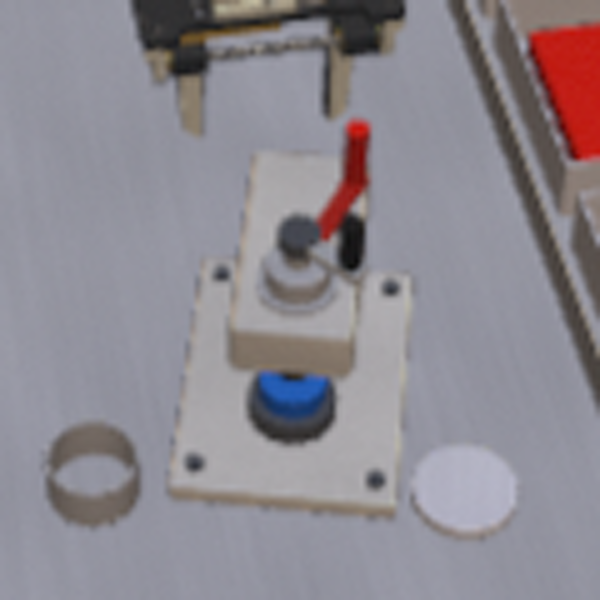

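```bash
cat >> h.py <<'E'
def tri(c1,p1,c2,p2):
    (o1,d1),(o2,d2)=ray(c1,*p1),ray(c2,*p2)
    t=np.linalg.lstsq(np.c_[d1,-d2],o2-o1,rcond=None)[0]
    a,b=o1+d1*t[0],o2+d2*t[1]; return (a+b)/2,np.linalg.norm(a-b)
E
python3 - <<'E'
from h import *
s,d=read_camera('scene'),read_camera('side')
S=lambda u,v:(170+u/5-.4,140+v/5-.4)
D=lambda u,v:(200+u/5-.4,170+v/5-.4)
for n,a,b in [('redtop',(308,258),(357,127)),('redmid',(311,287),(356,156)),('black',(203,176),(351,242)),('hub',(266,182),(298,235))]:
    print(n,tri(s,S(*a),d,D(*b)))
print('red plane',onplane(s,*S(311,282),.220),onplane(d,*D(356,152),.220), 'top',onplane(s,*S(308,258),.242),onplane(d,*D(357,127),.242))
print('blk',onplane(s,*S(203,176),.243),onplane(d,*D(351,242),.243))
# base corners z~? side and beam corners z=.165
for u,v in [(230,330),(355,340),(255,152),(368,160)]: print('beam side',onplane(d,*D(u,v),.165))
for u,v in [(195,232),(345,368),(430,303)]: print('beam scene',onplane(s,*S(u,v),.165))
for u,v in [(170,488),(395,505),(205,262),(410,275)]: print('base side',onplane(d,*D(u,v),.012))
for u,v in [(150,346),(330,515),(484,393)]: print('base scene',onplane(s,*S(u,v),.012))
E
```

```text
redtop (array([ 0.60982469, -0.04185812,  0.24079723]), np.float64(0.001167647652012603))
redmid (array([ 0.61117048, -0.04057246,  0.20894307]), np.float64(0.0005217593205175889))
black (array([ 0.58205299, -0.15092183,  0.23991222]), np.float64(0.0006733538266518011))
hub (array([ 0.55089732, -0.11872977,  0.21898525]), np.float64(0.0013526503362624128))
red plane [ 0.61377182 -0.03780417  0.22      ] [ 0.60939932 -0.04723664  0.22      ] top [ 0.60999665 -0.04106691  0.242     ] [ 0.60994384 -0.04347016  0.242     ]
blk [ 0.5843807  -0.14927735  0.243     ] [ 0.58105012 -0.1533961   0.243     ]
beam side [ 0.49711169 -0.15196879  0.165     ]
beam side [ 0.58238618 -0.17651074  0.165     ]
beam side [0.54786564 0.01821051 0.165     ]
beam side [ 0.63078543 -0.00495723  0.165     ]
beam scene [ 0.58388938 -0.16728208  0.165     ]
beam scene [0.63487921 0.00100985 0.165     ]
beam scene [0.5526523  0.02509035 0.165     ]
base side [ 0.45015884 -0.16817064  0.012     ]
base side [ 0.61184088 -0.21306795  0.012     ]
base side [0.51508836 0.04914069 0.012     ]
base side [0.67601674 0.00633341 0.012     ]
base scene [ 0.61065167 -0.21497762  0.012     ]
base scene [0.67394823 0.0022618  0.012     ]
base scene [0.51338372 0.05039959 0.012     ]
```

>>> send_rows:
  commands:
    - {"x": -50, "fingers": 45}
    - {"z": 40, "y": -28}
    - {"z": 21, "y": -14.5}
    - {}
    - {}

```text
validation failed for argument at $.co...
```

```bash
python3 - <<'E'
from h import *
c=snap('wrist','w1'); o=get_obs(); print(o['clock'],o['position'],o['wrist_force'],o['gripper_width'])
E
```

```text
0.3 [5.49891995e-01 3.46702031e-05 2.18465465e-01] [0.43314539 0.3455055  0.49505906] 0.09305182731974766
```

View pics/w1.png

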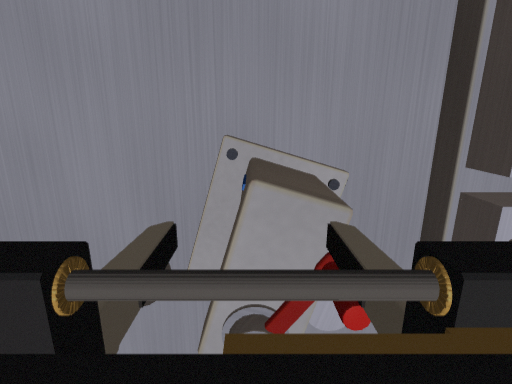

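>>> send_rows:
  commands:
    - {"x": -50, "fingers": 45}
    - {"z": 40, "y": -28, "fingers": 45}
    - {"z": 21, "y": -14.5, "fingers": 45}
    - {"x": 0, "fingers": 45}
    - {"x": 0, "fingers": 45}

```text
validation failed for argument at $.co...
```

>>> send_rows:
  commands:
    - {"x": -50, "y": 0, "z": 0, "rx": 0, "ry": 0, "rz": 0, "fingers": 45}
    - {"x": 0, "y": -28, "z": 40, "rx": 0, "ry": 0, "rz": 0, "fingers": 45}
    - {"x": 0, "y": -14.5, "z": 21, "rx": 0, "ry": 0, "rz": 0, "fingers": 45}
    - {"x": 0, "y": 0, "z": 0, "rx": 0, "ry": 0, "rz": 0, "fingers": 45}

```text
clock: 0.7
position: [0.6125, -0.0441, 0.2682]
orientation: [0.707, 0.0, 0.707, -0.001]
wrist_force: [0.2, 0.4, -0.4]
gripper_width: 0.0659
```

```bash
python3 - <<'E'
from h import *
c=snap('wrist','w2'); o=get_obs(); print(o['clock'],o['position'],o['wrist_force'],o['gripper_width'])
E
```

```text
0.75 [ 0.6113157  -0.04311209  0.26794039] [ 0.22773197  0.17182844 -0.14293887] 0.06145604697468488
```

View pics/w2.png

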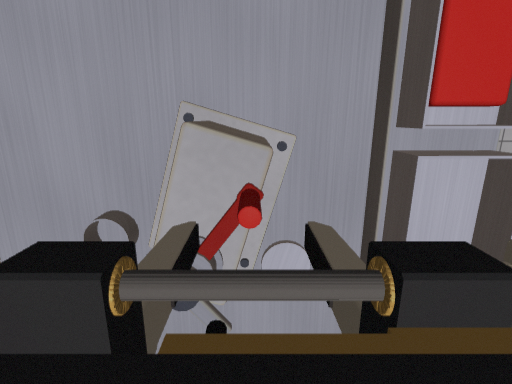

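```bash
python3 - <<'E'
from h import *
c=read_camera('wrist'); print(onplane(c,250,216,.242), proj(c,[.61,-.042,.242]),onplane(c,216,327,.264),get_obs()['position'])
E
```

```text
[ 0.6098136  -0.03945259  0.242     ] (np.float64(250.27242657847793), np.float64(219.4312540038615)) [ 0.58626215 -0.11288332  0.264     ] [ 0.61065792 -0.04245531  0.26804157]
```

>>> send_rows:
  commands:
    - {"x": 30, "y": 0, "z": 0, "rx": 0, "ry": 0, "rz": 0, "fingers": 45}
    - {"x": 34, "y": 0, "z": 0, "rx": 0, "ry": 0, "rz": 0, "fingers": 45}
    - {"x": 0, "y": 0, "z": 0, "rx": 0, "ry": 0, "rz": 0, "fingers": 45}

```text
clock: 1.1
position: [0.6082, -0.0415, 0.2008]
orientation: [0.704, 0.0, 0.71, 0.001]
wrist_force: [0.1, -0.2, 0.2]
gripper_width: 0.0454
```

```bash
python3 - <<'E'
from h import *
c=snap('side','s3');s=snap('scene','c3'); o=get_obs(); print(o['clock'],o['position'],o['wrist_force'],o['gripper_width'])
a=cv2.resize(cv2.imread('pics/s3.png')[150:270,200:320],None,fx=4,fy=4); b=cv2.resize(cv2.imread('pics/c3.png')[130:250,170:250],None,fx=4,fy=4)
cv2.imwrite('pics/m3.png',np.hstack([a,b]))
E
```

```text
1.2 [ 0.61067982 -0.0420006   0.20543304] [-0.35637717  0.9366774   2.08750548] 0.04531463762948631
```

View pics/m3.png

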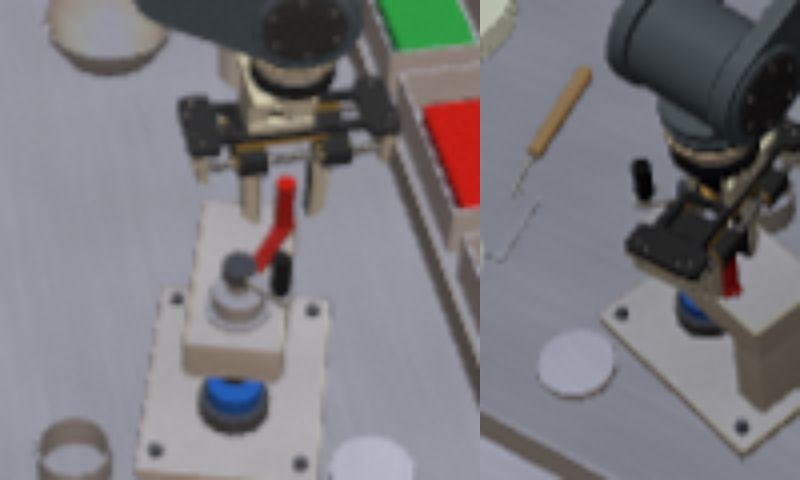

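>>> send_rows:
  commands:
    - {"x": 0, "y": 0, "z": 0, "rx": 0, "ry": 0, "rz": 0, "fingers": 0}
    - {"x": 0, "y": 0, "z": 0, "rx": 0, "ry": 0, "rz": 0, "fingers": 0}
    - {"x": 0, "y": 0, "z": 0, "rx": 0, "ry": 0, "rz": 0, "fingers": 0}
    - {"x": 0, "y": 0, "z": 0, "rx": 0, "ry": 0, "rz": 0, "fingers": 0}
    - {"x": 0, "y": 0, "z": 0, "rx": 0, "ry": 0, "rz": 0, "fingers": 0}
    - {"x": 0, "y": 0, "z": 0, "rx": 0, "ry": 0, "rz": 0, "fingers": 0}

```text
clock: 1.8
position: [0.611, -0.0426, 0.2052]
orientation: [0.707, -0.0, 0.707, -0.0]
wrist_force: [-2.2, 0.6, 6.8]
gripper_width: 0.0172
```

```bash
python3 - <<'E'
from h import *
o=get_obs(); print(o['clock'],o['position'],o['wrist_force'],o['gripper_width'])
c=snap('wrist','w4'); print([proj(c,p) for p in ([.582,-.151,.264],[.551,-.119,.165])])
p=np.array([.6106,-.0425]); C=np.array([.551,-.119])
r=np.linalg.norm(p-C);a0=np.arctan2(*(p-C)[::-1]);print(r,np.degrees(a0))
q=[C+.095*np.array([np.cos(a0+t),np.sin(a0+t)]) for t in np.arange(0,1.01,.1)]
print(np.round(np.diff(q,axis=0)*1000,1))
E
```

```text
1.8 [ 0.61103664 -0.04256505  0.20522114] [-2.22510648  0.61278452  6.81110154] 0.017246499077824228
[(np.float64(195.8901898390274), np.float64(476.2310567663303)), (np.float64(178.7424392217817), np.float64(302.8512679156879))]
0.09697633731998748 52.07837965705627
[[-7.8  5.5]
 [-8.3  4.7]
 [-8.7  3.8]
 [-9.   2.9]
 [-9.3  2. ]
 [-9.4  1.1]
 [-9.5  0.1]
 [-9.5 -0.8]
 [-9.3 -1.8]
 [-9.1 -2.7]]
```

View pics/w4.png

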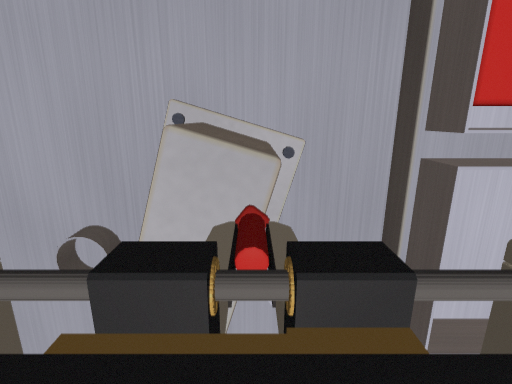

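>>> send_rows:
  commands:
    - {"x": -1, "y": 5.5, "z": -7.8, "rx": 0, "ry": 0, "rz": 0, "fingers": 0}
    - {"x": 0, "y": 4.7, "z": -8.3, "rx": 0, "ry": 0, "rz": 0, "fingers": 0}
    - {"x": 0, "y": 3.8, "z": -8.7, "rx": 0, "ry": 0, "rz": 0, "fingers": 0}
    - {"x": 0, "y": 2.9, "z": -9, "rx": 0, "ry": 0, "rz": 0, "fingers": 0}
    - {"x": 0, "y": 2, "z": -9.3, "rx": 0, "ry": 0, "rz": 0, "fingers": 0}

```text
clock: 2.35
position: [0.5668, -0.0235, 0.2053]
orientation: [0.707, -0.0, 0.707, -0.0]
wrist_force: [2.2, -6.0, -6.6]
gripper_width: 0.0176
```

>>> send_rows:
  commands:
    - {"x": 0, "y": 1.1, "z": -9.4, "rx": 0, "ry": 0, "rz": 0, "fingers": 0}
    - {"x": 0, "y": 0.1, "z": -9.5, "rx": 0, "ry": 0, "rz": 0, "fingers": 0}
    - {"x": 0, "y": -0.8, "z": -9.5, "rx": 0, "ry": 0, "rz": 0, "fingers": 0}
    - {"x": 0, "y": -1.8, "z": -9.3, "rx": 0, "ry": 0, "rz": 0, "fingers": 0}
    - {"x": 0, "y": 0, "z": 0, "rx": 0, "ry": 0, "rz": 0, "fingers": 0}
    - {"x": 0, "y": 0, "z": 0, "rx": 0, "ry": 0, "rz": 0, "fingers": 0}

```text
clock: 2.95
position: [0.5288, -0.0255, 0.2053]
orientation: [0.706, -0.0, 0.708, -0.0]
wrist_force: [-0.3, -7.2, -5.4]
gripper_width: 0.0171
```

```bash
python3 - <<'E'
from h import *
o=get_obs(); print(o['clock'],o['position'],o['wrist_force'],o['gripper_width'])
s=snap('side','s5');c=snap('scene','c5')
a=cv2.resize(cv2.imread('pics/s5.png')[150:270,200:320],None,fx=4,fy=4); b=cv2.resize(cv2.imread('pics/c5.png')[130:250,170:250],None,fx=4,fy=4)
cv2.imwrite('pics/m5.png',np.hstack([a,b]))
E
```

```text
2.95 [ 0.5288276  -0.0255045   0.20531499] [-0.29787137 -7.2281087  -5.3870723 ] 0.017080358241908802
```

View pics/m5.png

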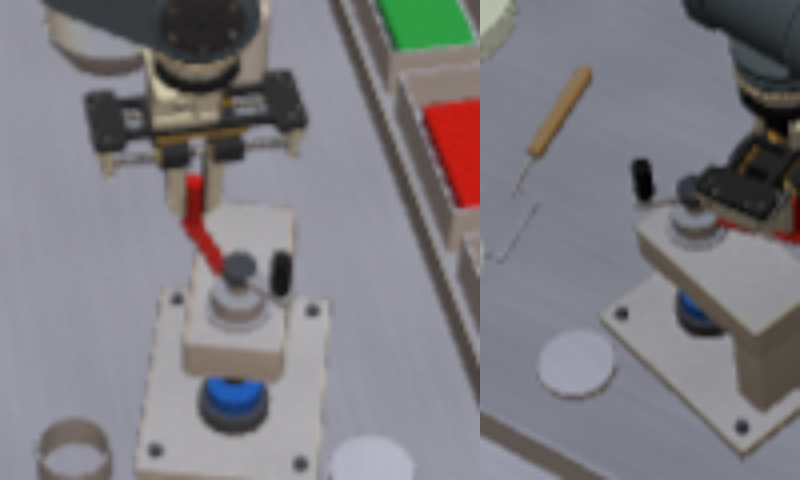

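>>> send_rows:
  commands:
    - {"x": 0, "y": 0, "z": 0, "rx": 0, "ry": 0, "rz": 0, "fingers": 45}
    - {"x": 0, "y": 0, "z": 0, "rx": 0, "ry": 0, "rz": 0, "fingers": 45}
    - {"x": 0, "y": 0, "z": 0, "rx": 0, "ry": 0, "rz": 0, "fingers": 45}
    - {"x": -40, "y": 0, "z": 0, "rx": 0, "ry": 0, "rz": 0, "fingers": 45}
    - {"x": -40, "y": 0, "z": 0, "rx": 0, "ry": 0, "rz": 0, "fingers": 45}
    - {"x": 0, "y": -42, "z": 18, "rx": 0, "ry": 0, "rz": 0, "fingers": 45}
    - {"x": 0, "y": -42, "z": 18, "rx": 0, "ry": 0, "rz": 0, "fingers": 45}
    - {"x": 0, "y": -41.5, "z": 17.7, "rx": 0, "ry": 0, "rz": 0, "fingers": 45}
    - {"x": 0, "y": 0, "z": 0, "rx": 0, "ry": 0, "rz": 0, "fingers": 45}
    - {"x": 0, "y": 0, "z": 0, "rx": 0, "ry": 0, "rz": 0, "fingers": 45}

```text
clock: 4.05
position: [0.5837, -0.1507, 0.2852]
orientation: [0.707, 0.001, 0.707, -0.0]
wrist_force: [-0.2, -0.2, 0.1]
gripper_width: 0.0449
```

```bash
python3 - <<'E'
from h import *
w=snap('wrist','w6'); s=snap('side','s6');c=snap('scene','c6')
o=get_obs(); print(o['clock'],o['position'],o['wrist_force'],o['gripper_width'])
a=cv2.resize(cv2.imread('pics/s6.png')[170:290,200:320],None,fx=4,fy=4); b=cv2.resize(cv2.imread('pics/c6.png')[130:250,170:250],None,fx=4,fy=4)
cv2.imwrite('pics/m6.png',np.hstack([a,b])); print(proj(w,[.582,-.151,.264]))
E
```

```text
4.2 [ 0.58364215 -0.14935452  0.28585059] [0.15398377 0.00484795 0.23626617] 0.04482929760199319
(np.float64(249.56359786051388), np.float64(223.62989279702512))
```

View pics/m6.png

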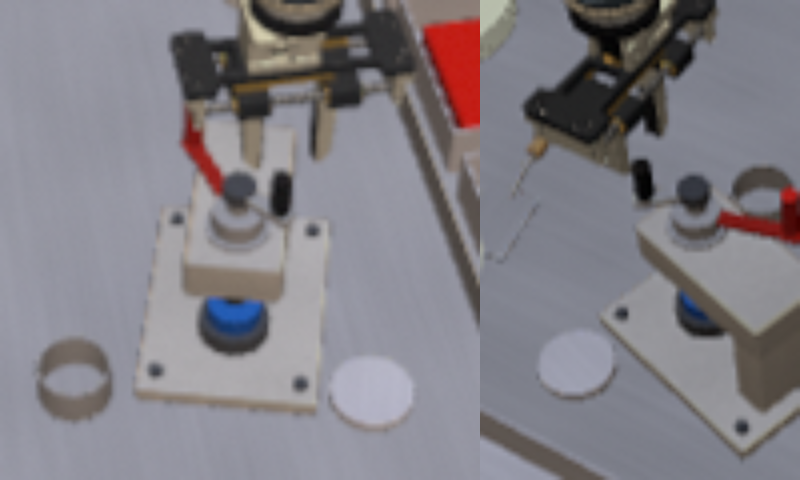

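View pics/w6.png

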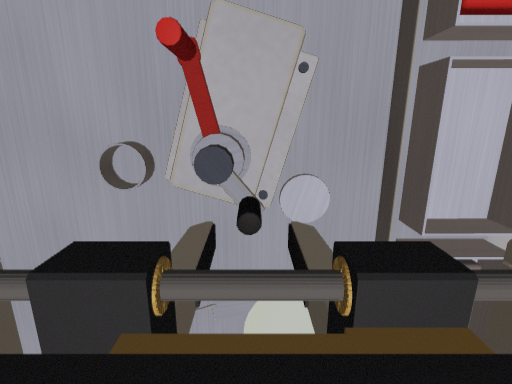

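>>> send_rows:
  commands:
    - {"x": 20, "y": -1.5, "z": -1.5, "rx": 0, "ry": 0, "rz": 0, "fingers": 45}
    - {"x": 20, "y": 0, "z": 0, "rx": 0, "ry": 0, "rz": 0, "fingers": 45}
    - {"x": 12, "y": 0, "z": 0, "rx": 0, "ry": 0, "rz": 0, "fingers": 45}
    - {"x": 0, "y": 0, "z": 0, "rx": 0, "ry": 0, "rz": 0, "fingers": 45}
    - {"x": 0, "y": 0, "z": 0, "rx": 0, "ry": 0, "rz": 0, "fingers": 45}

```text
clock: 4.7
position: [0.5826, -0.1516, 0.2344]
orientation: [0.707, -0.0, 0.707, 0.0]
wrist_force: [0.3, 0.9, 0.6]
gripper_width: 0.045
```

>>> send_rows:
  commands:
    - {"x": 0, "y": 0, "z": 0, "rx": 0, "ry": 0, "rz": 0, "fingers": 0}
    - {"x": 0, "y": 0, "z": 0, "rx": 0, "ry": 0, "rz": 0, "fingers": 0}
    - {"x": 0, "y": 0, "z": 0, "rx": 0, "ry": 0, "rz": 0, "fingers": 0}
    - {"x": 0, "y": 0, "z": 0, "rx": 0, "ry": 0, "rz": 0, "fingers": 0}
    - {"x": 0, "y": 0, "z": 0, "rx": 0, "ry": 0, "rz": 0, "fingers": 0}
    - {"x": 0, "y": 0, "z": 0, "rx": 0, "ry": 0, "rz": 0, "fingers": 0}

```text
clock: 5.3
position: [0.5821, -0.152, 0.2339]
orientation: [0.707, 0.0, 0.707, 0.0]
wrist_force: [-4.9, 0.6, 4.3]
gripper_width: 0.0174
```

```bash
python3 - <<'E'
from h import *
s=snap('side','s7');c=snap('scene','c7')
o=get_obs(); print(o['clock'],o['position'],o['wrist_force'],o['gripper_width'])
a=cv2.resize(cv2.imread('pics/s7.png')[170:290,200:320],None,fx=4,fy=4); b=cv2.resize(cv2.imread('pics/c7.png')[130:250,170:250],None,fx=4,fy=4)
cv2.imwrite('pics/m7.png',np.hstack([a,b]))
E
```

```text
5.4 [ 0.58206892 -0.15197165  0.23389388] [-5.53815854  1.03779948  5.96971588] 0.017120478588415648
```

View pics/m7.png

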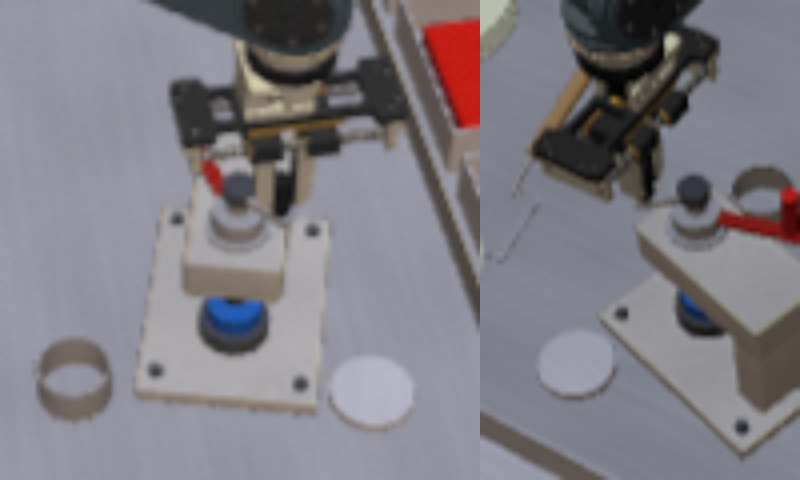

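```bash
cat >> h.py <<'E'
C=np.array([.552,-.118])
def arc(p,rad,dirn,step,n,C=C):
    a=np.arctan2(*(np.array(p)[:2]-C)[::-1]); q=[np.array(p)[:2]]
    for i in range(1,n+1): t=a+dirn*step*i; q.append(C+rad*np.array([np.cos(t),np.sin(t)]))
    print('deg',np.degrees(a)); print('  y(tool) z(tool)\n',np.round(np.diff(q,axis=0)*1000,1)[:,::-1])
def tang(o,C=C):
    v=o['position'][:2]-C; r=np.linalg.norm(v); e=v/r; t=np.array([e[1],-e[0]]) # clockwise
    F=o['wrist_force'][:2]; print('clk',o['clock'],'r %.1f ang %.1f deg z %.1f  push cw %.2f radial(on tool) %.2f Fz %.1f'%(r*1e3,np.degrees(np.arctan2(v[1],v[0])),o['position'][2]*1e3,-F@t,F@e,o['wrist_force'][2]))
E
python3 -c "
from h import *
tang(get_obs()); arc([.582,-.152],.045,-1,.1,30)"
```

```text
clk 5.4 r 45.4 ang -48.5 deg z 233.9  push cw -3.46 radial(on tool) -4.45 Fz 6.0
deg -48.57633437499744
  y(tool) z(tool)
 [[-2.5 -3.7]
 [-2.4 -3.8]
 [-2.  -4. ]
 [-1.6 -4.2]
 [-1.2 -4.3]
 [-0.8 -4.4]
 [-0.3 -4.5]
 [ 0.1 -4.5]
 [ 0.6 -4.5]
 [ 1.  -4.4]
 [ 1.4 -4.3]
 [ 1.9 -4.1]
 [ 2.3 -3.9]
 [ 2.6 -3.6]
 [ 3.  -3.4]
 [ 3.3 -3. ]
 [ 3.6 -2.7]
 [ 3.8 -2.3]
 [ 4.1 -1.9]
 [ 4.2 -1.5]
 [ 4.4 -1.1]
 [ 4.5 -0.6]
 [ 4.5 -0.2]
 [ 4.5  0.3]
 [ 4.4  0.7]
 [ 4.4  1.1]
 [ 4.2  1.6]
 [ 4.   2. ]
 [ 3.8  2.4]
 [ 3.6  2.7]]
```

>>> send_rows:
  commands:
    - {"x": 0.4, "y": -2.5, "z": -3.7, "rx": 0, "ry": 0, "rz": 0, "fingers": 0}
    - {"x": 0.4, "y": -2.4, "z": -3.8, "rx": 0, "ry": 0, "rz": 0, "fingers": 0}
    - {"x": 0.4, "y": -2.0, "z": -4.0, "rx": 0, "ry": 0, "rz": 0, "fingers": 0}
    - {"x": 0.4, "y": -1.6, "z": -4.2, "rx": 0, "ry": 0, "rz": 0, "fingers": 0}
    - {"x": 0.4, "y": -1.2, "z": -4.3, "rx": 0, "ry": 0, "rz": 0, "fingers": 0}
    - {"x": 0.2, "y": -0.4, "z": -2.2, "rx": 0, "ry": 0, "rz": 0, "fingers": 0}
    - {"x": 0.2, "y": -0.4, "z": -2.2, "rx": 0, "ry": 0, "rz": 0, "fingers": 0}

```text
clock: 6.1
position: [0.5589, -0.1623, 0.2317]
orientation: [0.708, 0.0, 0.706, 0.0]
wrist_force: [5.0, 3.5, 2.6]
gripper_width: 0.0171
```

```bash
python3 -c "
from h import *
tang(get_obs()); print(get_obs()['wrist_force'])"
```

```text
clk 6.1 r 44.8 ang -81.1 deg z 231.7  push cw 5.45 radial(on tool) -2.67 Fz 2.6
[4.97360834 3.48385065 2.57488118]
```

>>> send_rows:
  commands:
    - {"x": 0.2, "y": -0.2, "z": -2.2, "rx": 0, "ry": 0, "rz": 0, "fingers": 0}
    - {"x": 0.2, "y": -0.1, "z": -2.3, "rx": 0, "ry": 0, "rz": 0, "fingers": 0}
    - {"x": 0.2, "y": 0, "z": -2.2, "rx": 0, "ry": 0, "rz": 0, "fingers": 0}
    - {"x": 0.2, "y": 0.1, "z": -2.3, "rx": 0, "ry": 0, "rz": 0, "fingers": 0}
    - {"x": 0.2, "y": 0.3, "z": -2.2, "rx": 0, "ry": 0, "rz": 0, "fingers": 0}
    - {"x": 0.2, "y": 0.3, "z": -2.3, "rx": 0, "ry": 0, "rz": 0, "fingers": 0}

```text
clock: 6.7
position: [0.5456, -0.1621, 0.2305]
orientation: [0.708, -0.0, 0.706, -0.0]
wrist_force: [5.8, 1.8, 1.0]
gripper_width: 0.0175
```

```bash
python3 -c "
from h import *
tang(get_obs())"
```

```text
clk 6.7 r 44.6 ang -98.2 deg z 230.5  push cw 5.49 radial(on tool) -2.66 Fz 1.0
```

>>> send_rows:
  commands:
    - {"x": 0.2, "y": 0.5, "z": -2.2, "rx": 0, "ry": 0, "rz": 0, "fingers": 0}
    - {"x": 0.2, "y": 0.5, "z": -2.2, "rx": 0, "ry": 0, "rz": 0, "fingers": 0}
    - {"x": 0.2, "y": 0.7, "z": -2.1, "rx": 0, "ry": 0, "rz": 0, "fingers": 0}
    - {"x": 0.2, "y": 0.7, "z": -2.2, "rx": 0, "ry": 0, "rz": 0, "fingers": 0}
    - {"x": 0.2, "y": 0.9, "z": -2.0, "rx": 0, "ry": 0, "rz": 0, "fingers": 0}
    - {"x": 0.2, "y": 1.0, "z": -2.1, "rx": 0, "ry": 0, "rz": 0, "fingers": 0}

```text
clock: 7.3
position: [0.5329, -0.158, 0.2293]
orientation: [0.708, -0.0, 0.706, -0.0]
wrist_force: [6.1, -0.4, 0.9]
gripper_width: 0.0177
```

```bash
python3 -c "
from h import *
tang(get_obs())"
```

```text
clk 7.3 r 44.3 ang -115.5 deg z 229.3  push cw 5.69 radial(on tool) -2.30 Fz 0.9
```

>>> send_rows:
  commands:
    - {"x": 0.2, "y": 1.1, "z": -2.0, "rx": 0, "ry": 0, "rz": 0, "fingers": 0}
    - {"x": 0.2, "y": 1.2, "z": -1.9, "rx": 0, "ry": 0, "rz": 0, "fingers": 0}
    - {"x": 0.2, "y": 1.3, "z": -1.8, "rx": 0, "ry": 0, "rz": 0, "fingers": 0}
    - {"x": 0.2, "y": 1.3, "z": -1.8, "rx": 0, "ry": 0, "rz": 0, "fingers": 0}

```text
clock: 7.7
position: [0.5254, -0.1534, 0.2285]
orientation: [0.708, -0.0, 0.706, -0.001]
wrist_force: [6.1, -1.1, 0.5]
gripper_width: 0.0176
```

```bash
python3 -c "
from h import *
tang(get_obs())"
```

```text
clk 7.7 r 44.2 ang -126.9 deg z 228.5  push cw 5.53 radial(on tool) -2.78 Fz 0.5
```

>>> send_rows:
  commands:
    - {"x": 0.2, "y": 1.5, "z": -1.7, "rx": 0, "ry": 0, "rz": 0, "fingers": 0}
    - {"x": 0.2, "y": 1.5, "z": -1.7, "rx": 0, "ry": 0, "rz": 0, "fingers": 0}
    - {"x": 0.2, "y": 1.6, "z": -1.5, "rx": 0, "ry": 0, "rz": 0, "fingers": 0}
    - {"x": 0.2, "y": 1.7, "z": -1.5, "rx": 0, "ry": 0, "rz": 0, "fingers": 0}

```text
clock: 8.1
position: [0.519, -0.1473, 0.2277]
orientation: [0.708, -0.001, 0.706, -0.001]
wrist_force: [4.7, -2.4, 1.7]
gripper_width: 0.0175
```

```bash
python3 -c "
from h import *
tang(get_obs())"
```

```text
clk 8.1 r 44.1 ang -138.5 deg z 227.7  push cw 4.88 radial(on tool) -1.94 Fz 1.7
```

>>> send_rows:
  commands:
    - {"x": 0.2, "y": 1.8, "z": -1.4, "rx": 0, "ry": 0, "rz": 0, "fingers": 0}
    - {"x": 0.2, "y": 1.8, "z": -1.3, "rx": 0, "ry": 0, "rz": 0, "fingers": 0}
    - {"x": 0.2, "y": 1.9, "z": -1.2, "rx": 0, "ry": 0, "rz": 0, "fingers": 0}
    - {"x": 0.2, "y": 1.9, "z": -1.1, "rx": 0, "ry": 0, "rz": 0, "fingers": 0}

```text
clock: 8.5
position: [0.514, -0.1403, 0.227]
orientation: [0.708, -0.001, 0.706, -0.001]
wrist_force: [4.4, -7.0, 1.3]
gripper_width: 0.0173
```

```bash
python3 -c "
from h import *
tang(get_obs())"
```

```text
clk 8.5 r 44.1 ang -149.6 deg z 227.0  push cw 8.25 radial(on tool) -0.21 Fz 1.3
```

>>> send_rows:
  commands:
    - {"x": 0.2, "y": 2.0, "z": -1.0, "rx": 0, "ry": 0, "rz": 0, "fingers": 0}
    - {"x": 0.2, "y": 2.1, "z": -0.9, "rx": 0, "ry": 0, "rz": 0, "fingers": 0}
    - {"x": 0.2, "y": 2.1, "z": -0.8, "rx": 0, "ry": 0, "rz": 0, "fingers": 0}
    - {"x": 0.2, "y": 2.1, "z": -0.7, "rx": 0, "ry": 0, "rz": 0, "fingers": 0}

```text
clock: 8.9
position: [0.5105, -0.1326, 0.2264]
orientation: [0.708, -0.001, 0.706, -0.001]
wrist_force: [2.8, -8.8, 2.1]
gripper_width: 0.0173
```

```bash
python3 -c "
from h import *
tang(get_obs())"
```

```text
clk 8.9 r 44.0 ang -160.6 deg z 226.4  push cw 9.22 radial(on tool) 0.27 Fz 2.1
```

>>> send_rows:
  commands:
    - {"x": 0, "y": 0, "z": 0, "rx": 0, "ry": 0, "rz": 0, "fingers": 0}
    - {"x": 0, "y": 0.2, "z": -0.1, "rx": 0, "ry": 0, "rz": 0, "fingers": 0}

```text
clock: 9.1
position: [0.5104, -0.1323, 0.2264]
orientation: [0.708, -0.001, 0.706, -0.001]
wrist_force: [3.2, -7.5, 1.6]
gripper_width: 0.0174
```

```bash
python3 -c "
from h import *
tang(get_obs())
for i in range(6): read_camera('wrist'); tang(get_obs())"
```

```text
clk 9.1 r 44.0 ang -161.1 deg z 226.4  push cw 8.17 radial(on tool) -0.62 Fz 1.6
clk 9.15 r 44.0 ang -161.0 deg z 226.4  push cw 8.35 radial(on tool) -0.06 Fz 3.9
clk 9.2 r 44.0 ang -161.0 deg z 226.3  push cw 8.42 radial(on tool) -0.31 Fz 2.8
clk 9.25 r 44.0 ang -161.0 deg z 226.4  push cw 8.58 radial(on tool) -0.40 Fz 2.4
clk 9.3 r 44.0 ang -161.0 deg z 226.4  push cw 8.21 radial(on tool) -0.14 Fz 3.3
clk 9.35 r 44.0 ang -161.0 deg z 226.4  push cw 9.12 radial(on tool) 0.07 Fz 2.6
clk 9.4 r 44.0 ang -161.0 deg z 226.4  push cw 8.45 radial(on tool) 0.59 Fz 2.9
```

>>> send_rows:
  commands:
    - {"x": 0, "y": 0.3, "z": -0.1, "rx": 0, "ry": 0, "rz": 0, "fingers": 0}
    - {"x": 0, "y": 0.3, "z": -0.1, "rx": 0, "ry": 0, "rz": 0, "fingers": 0}
    - {"x": 0, "y": 0.3, "z": -0.1, "rx": 0, "ry": 0, "rz": 0, "fingers": 0}

```text
clock: 9.7
position: [0.5101, -0.1316, 0.2263]
orientation: [0.708, -0.001, 0.706, -0.001]
wrist_force: [4.3, -9.6, 2.2]
gripper_width: 0.0172
```

```bash
python3 -c "
from h import *
tang(get_obs())
for i in range(4): read_camera('wrist'); tang(get_obs())"
```

```text
clk 9.7 r 44.0 ang -161.9 deg z 226.3  push cw 10.48 radial(on tool) -1.09 Fz 2.2
clk 9.75 r 44.0 ang -162.0 deg z 226.3  push cw 10.50 radial(on tool) 0.35 Fz 1.7
clk 9.8 r 44.0 ang -162.0 deg z 226.3  push cw 9.16 radial(on tool) -0.57 Fz 0.5
clk 9.85 r 44.0 ang -162.0 deg z 226.3  push cw 10.00 radial(on tool) -0.93 Fz 1.8
clk 9.9 r 44.0 ang -161.9 deg z 226.3  push cw 9.63 radial(on tool) -0.09 Fz 1.9
```

>>> send_rows:
  commands:
    - {"x": 0, "y": -0.4, "z": 0.1, "rx": 0, "ry": 0, "rz": 0, "fingers": 0}
    - {"x": 0, "y": 0, "z": 0, "rx": 0, "ry": 0, "rz": 0, "fingers": 30}
    - {"x": 0, "y": 0, "z": 0, "rx": 0, "ry": 0, "rz": 0, "fingers": 30}
    - {"x": 0, "y": 0, "z": 0, "rx": 0, "ry": 0, "rz": 0, "fingers": 30}
    - {"x": -30, "y": 0, "z": 0, "rx": 0, "ry": 0, "rz": 0, "fingers": 30}
    - {"x": -30, "y": 0, "z": 0, "rx": 0, "ry": 0, "rz": 0, "fingers": 30}
    - {"x": 0, "y": 35, "z": 6, "rx": 0, "ry": 0, "rz": 0, "fingers": 45}
    - {"x": 0, "y": 35, "z": 6, "rx": 0, "ry": 0, "rz": 0, "fingers": 45}
    - {"x": 0, "y": 35.5, "z": 6, "rx": 0, "ry": 0, "rz": 0, "fingers": 45}
    - {"x": 0, "y": 0, "z": 0, "rx": 0, "ry": 0, "rz": 0, "fingers": 45}
    - {"x": 0, "y": 0, "z": 0, "rx": 0, "ry": 0, "rz": 0, "fingers": 45}

```text
clock: 11.0
position: [0.527, -0.0242, 0.2855]
orientation: [0.707, -0.001, 0.707, 0.001]
wrist_force: [-0.4, -0.1, 0.5]
gripper_width: 0.0451
```

```bash
python3 - <<'E'
from h import *
w=snap('wrist','w8'); s=snap('side','s8')
o=get_obs(); print(o['clock'],o['position'],o['wrist_force'],o['gripper_width'],proj(w,[.5288,-.0255,.242]))
a=cv2.resize(cv2.imread('pics/s8.png')[170:290,200:320],None,fx=3.2,fy=3.2)
cv2.imwrite('pics/m8.png',np.hstack([a,cv2.imread('pics/w8.png')[:,100:500]]))
E
```

```text
11.1 [ 0.52693199 -0.02529635  0.28548404] [-0.49053289  0.23083982 -0.40409902] 0.044839735668984235 (np.float64(254.43773910970324), np.float64(214.6310416574016))
```

View pics/m8.png

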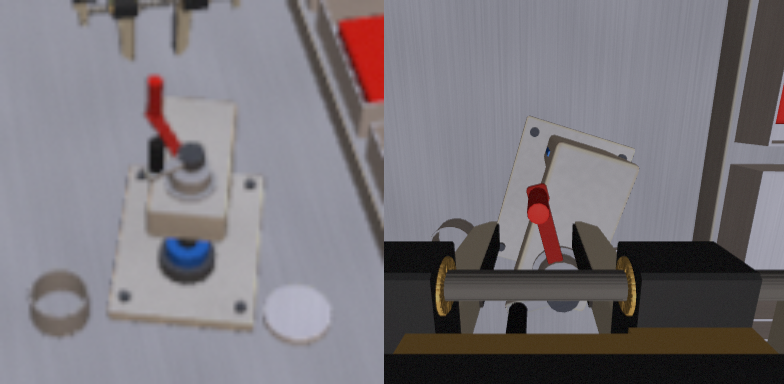

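>>> send_rows:
  commands:
    - {"x": 30, "y": 0, "z": 1.7, "rx": 0, "ry": 0, "rz": 0, "fingers": 45}
    - {"x": 30, "y": 0, "z": 0, "rx": 0, "ry": 0, "rz": 0, "fingers": 45}
    - {"x": 20, "y": 0, "z": 0, "rx": 0, "ry": 0, "rz": 0, "fingers": 45}
    - {"x": 0, "y": 0, "z": 0, "rx": 0, "ry": 0, "rz": 0, "fingers": 45}
    - {"x": 0, "y": 0, "z": 0, "rx": 0, "ry": 0, "rz": 0, "fingers": 0}
    - {"x": 0, "y": 0, "z": 0, "rx": 0, "ry": 0, "rz": 0, "fingers": 0}
    - {"x": 0, "y": 0, "z": 0, "rx": 0, "ry": 0, "rz": 0, "fingers": 0}
    - {"x": 0, "y": 0, "z": 0, "rx": 0, "ry": 0, "rz": 0, "fingers": 0}
    - {"x": 0, "y": 0, "z": 0, "rx": 0, "ry": 0, "rz": 0, "fingers": 0}
    - {"x": 0, "y": 0, "z": 0, "rx": 0, "ry": 0, "rz": 0, "fingers": 0}

```text
clock: 12.1
position: [0.529, -0.0247, 0.2063]
orientation: [0.707, -0.0, 0.707, -0.0]
wrist_force: [-1.9, -0.8, 5.7]
gripper_width: 0.0173
```

```bash
python3 - <<'E'
from h import *
o=get_obs(); print(o['gripper_width'],o['position']); tang(o)
arc(o['position'],.095,-1,.05,24)
E
```

```text
0.017260196998437238 [ 0.52901152 -0.02473026  0.20632758]
clk 12.1 r 96.1 ang 103.8 deg z 206.3  push cw 2.03 radial(on tool) -0.31 Fz 5.7
deg 103.84589834610384
  y(tool) z(tool)
 [[-0.   4.9]
 [ 0.8  4.7]
 [ 0.6  4.7]
 [ 0.3  4.7]
 [ 0.1  4.7]
 [-0.2  4.7]
 [-0.4  4.7]
 [-0.6  4.7]
 [-0.9  4.7]
 [-1.1  4.6]
 [-1.3  4.6]
 [-1.6  4.5]
 [-1.8  4.4]
 [-2.   4.3]
 [-2.2  4.2]
 [-2.4  4.1]
 [-2.6  4. ]
 [-2.8  3.8]
 [-3.   3.7]
 [-3.2  3.5]
 [-3.4  3.4]
 [-3.5  3.2]
 [-3.7  3. ]
 [-3.8  2.8]]
```

>>> send_rows:
  commands:
    - {"x": 0, "y": 0.7, "z": 4.8, "rx": 0, "ry": 0, "rz": 0, "fingers": 0}
    - {"x": 0, "y": 0.8, "z": 4.7, "rx": 0, "ry": 0, "rz": 0, "fingers": 0}
    - {"x": 0, "y": 0.6, "z": 4.7, "rx": 0, "ry": 0, "rz": 0, "fingers": 0}
    - {"x": 0, "y": 0.3, "z": 4.7, "rx": 0, "ry": 0, "rz": 0, "fingers": 0}
    - {"x": 0, "y": 0.1, "z": 4.7, "rx": 0, "ry": 0, "rz": 0, "fingers": 0}
    - {"x": 0, "y": -0.2, "z": 4.7, "rx": 0, "ry": 0, "rz": 0, "fingers": 0}
    - {"x": 0, "y": -0.4, "z": 4.7, "rx": 0, "ry": 0, "rz": 0, "fingers": 0}
    - {"x": 0, "y": -0.6, "z": 4.7, "rx": 0, "ry": 0, "rz": 0, "fingers": 0}

```text
clock: 12.9
position: [0.5668, -0.0228, 0.2064]
orientation: [0.707, 0.0, 0.707, 0.0]
wrist_force: [-2.1, 3.6, 6.7]
gripper_width: 0.0176
```

```bash
python3 -c "
from h import *
tang(get_obs())"
```

```text
clk 12.9 r 96.3 ang 81.2 deg z 206.4  push cw 2.63 radial(on tool) 3.22 Fz 6.7
```

>>> send_rows:
  commands:
    - {"x": 0, "y": -0.9, "z": 4.7, "rx": 0, "ry": 0, "rz": 0, "fingers": 0}
    - {"x": 0, "y": -1.1, "z": 4.6, "rx": 0, "ry": 0, "rz": 0, "fingers": 0}
    - {"x": 0, "y": -1.3, "z": 4.6, "rx": 0, "ry": 0, "rz": 0, "fingers": 0}
    - {"x": 0, "y": -1.6, "z": 4.5, "rx": 0, "ry": 0, "rz": 0, "fingers": 0}
    - {"x": 0, "y": -1.8, "z": 4.4, "rx": 0, "ry": 0, "rz": 0, "fingers": 0}

```text
clock: 13.4
position: [0.5897, -0.0293, 0.2064]
orientation: [0.707, 0.0, 0.707, 0.001]
wrist_force: [-1.4, 4.7, 5.7]
gripper_width: 0.0172
```

```bash
python3 -c "
from h import *
tang(get_obs())"
```

```text
clk 13.4 r 96.4 ang 67.0 deg z 206.4  push cw 3.09 radial(on tool) 3.75 Fz 5.7
```

>>> send_rows:
  commands:
    - {"x": 0, "y": -2.0, "z": 4.3, "rx": 0, "ry": 0, "rz": 0, "fingers": 0}
    - {"x": 0, "y": -2.2, "z": 4.2, "rx": 0, "ry": 0, "rz": 0, "fingers": 0}

```text
clock: 13.6
position: [0.5982, -0.0334, 0.2064]
orientation: [0.707, 0.0, 0.707, 0.001]
wrist_force: [-2.7, 5.6, 5.9]
gripper_width: 0.0173
```

```bash
python3 -c "
from h import *
tang(get_obs())"
```

```text
clk 13.6 r 96.4 ang 61.4 deg z 206.4  push cw 5.07 radial(on tool) 3.58 Fz 5.9
```

>>> send_rows:
  commands:
    - {"x": 0, "y": -1.2, "z": 2.1, "rx": 0, "ry": 0, "rz": 0, "fingers": 0}
    - {"x": 0, "y": -1.2, "z": 2.0, "rx": 0, "ry": 0, "rz": 0, "fingers": 0}
    - {"x": 0, "y": -1.3, "z": 2.0, "rx": 0, "ry": 0, "rz": 0, "fingers": 0}
    - {"x": 0, "y": -1.3, "z": 2.0, "rx": 0, "ry": 0, "rz": 0, "fingers": 0}

```text
clock: 14.0
position: [0.6061, -0.0382, 0.2064]
orientation: [0.707, 0.001, 0.707, 0.001]
wrist_force: [-1.7, 6.4, 6.4]
gripper_width: 0.017
```

```bash
python3 -c "
from h import *
tang(get_obs())
for i in range(3): read_camera('wrist'); tang(get_obs())"
```

```text
clk 14.0 r 96.4 ang 55.8 deg z 206.4  push cw 4.96 radial(on tool) 4.31 Fz 6.4
clk 14.05 r 96.4 ang 55.6 deg z 206.4  push cw 2.86 radial(on tool) 4.52 Fz 5.2
clk 14.1 r 96.4 ang 55.6 deg z 206.4  push cw 2.40 radial(on tool) 4.55 Fz 5.9
clk 14.15 r 96.4 ang 55.6 deg z 206.4  push cw 2.22 radial(on tool) 3.92 Fz 5.7
```

>>> send_rows:
  commands:
    - {"x": 0, "y": -1.4, "z": 1.8, "rx": 0, "ry": 0, "rz": 0, "fingers": 0}
    - {"x": 0, "y": -1.4, "z": 1.8, "rx": 0, "ry": 0, "rz": 0, "fingers": 0}
    - {"x": 0, "y": -1.4, "z": 1.8, "rx": 0, "ry": 0, "rz": 0, "fingers": 0}
    - {"x": 0, "y": -1.4, "z": 1.7, "rx": 0, "ry": 0, "rz": 0, "fingers": 0}

```text
clock: 14.55
position: [0.6133, -0.0436, 0.2064]
orientation: [0.707, 0.001, 0.707, 0.001]
wrist_force: [-2.6, 7.3, 7.6]
gripper_width: 0.0174
```

```bash
python3 -c "
from h import *
tang(get_obs())
for i in range(3): read_camera('wrist'); tang(get_obs())"
```

```text
clk 14.55 r 96.4 ang 50.5 deg z 206.4  push cw 6.68 radial(on tool) 3.98 Fz 7.6
clk 14.6 r 96.3 ang 50.4 deg z 206.4  push cw 4.45 radial(on tool) 4.72 Fz 5.4
clk 14.65 r 96.3 ang 50.3 deg z 206.4  push cw 3.89 radial(on tool) 4.78 Fz 5.3
clk 14.7 r 96.3 ang 50.3 deg z 206.4  push cw 3.34 radial(on tool) 4.61 Fz 5.9
```

>>> send_rows:
  commands:
    - {"x": 0, "y": 0, "z": 0, "rx": 0, "ry": 0, "rz": 0, "fingers": 45}
    - {"x": 0, "y": 0, "z": 0, "rx": 0, "ry": 0, "rz": 0, "fingers": 45}
    - {"x": 0, "y": 0, "z": 0, "rx": 0, "ry": 0, "rz": 0, "fingers": 45}
    - {"x": -30, "y": 0, "z": 0, "rx": 0, "ry": 0, "rz": 0, "fingers": 45}
    - {"x": -40, "y": 0, "z": 0, "rx": 0, "ry": 0, "rz": 0, "fingers": 45}
    - {"x": -30, "y": 0, "z": 0, "rx": 0, "ry": 0, "rz": 0, "fingers": 45}
    - {"x": 0, "y": 0, "z": 0, "rx": 0, "ry": 0, "rz": 0, "fingers": 45}
    - {"x": 0, "y": 0, "z": 0, "rx": 0, "ry": 0, "rz": 0, "fingers": 45}

```text
clock: 15.5
position: [0.6129, -0.045, 0.3055]
orientation: [0.707, -0.0, 0.707, -0.0]
wrist_force: [-0.0, -0.7, 0.4]
gripper_width: 0.0446
```

```bash
python3 - <<'E'
from h import *
s=read_camera('side'); c=read_camera('scene'); w=snap('wrist','w9')
print(get_obs()['clock'],get_obs()['position'],get_obs()['wrist_force'])
cv2.imwrite('pics/s9.png',cv2.resize(s['color'][170:290,200:320,::-1],None,fx=5,fy=5,interpolation=cv2.INTER_CUBIC))
cv2.imwrite('pics/c9.png',cv2.resize(c['color'][140:260,170:300,::-1],None,fx=5,fy=5,interpolation=cv2.INTER_CUBIC))
print(proj(w,[.6133,-.0436,.242]))
for p in ([.6133,-.0436,.242],[.5101,-.1316,.234]): print(proj(s,p),proj(c,p))
E
```

```text
15.65 [ 0.61249812 -0.04487605  0.30410278] [0.59338514 0.51939831 0.2269575 ]
(np.float64(253.17918302181147), np.float64(204.33907824209328))
(np.float64(271.9114505759869), np.float64(194.9120535016913)) (np.float64(230.10588283104386), np.float64(191.55562829420796))
(np.float64(248.40199561539015), np.float64(217.8008563963042)) (np.float64(225.38694975355378), np.float64(165.09358130429902))
```

View pics/s9.png

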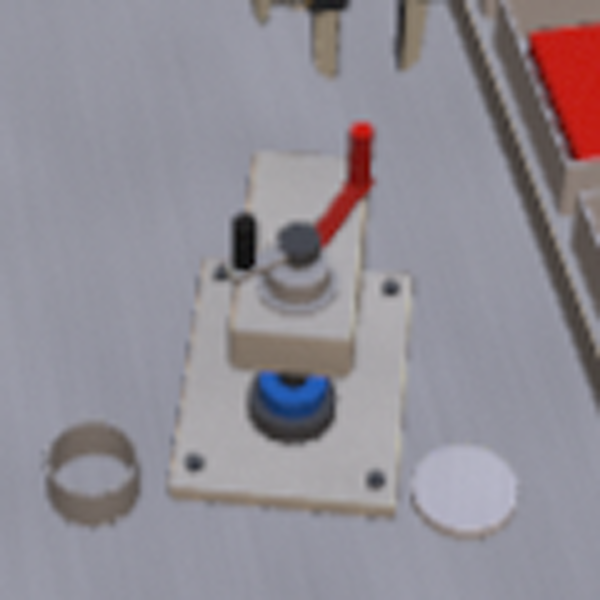

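View pics/w9.png

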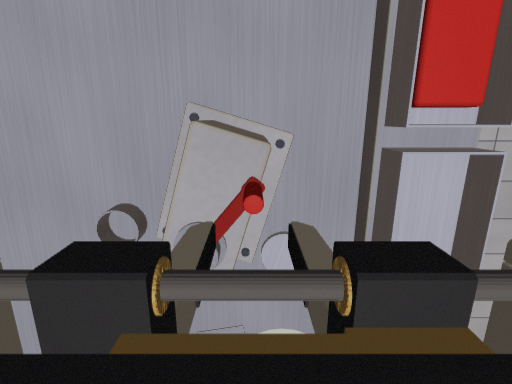

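View pics/c9.png

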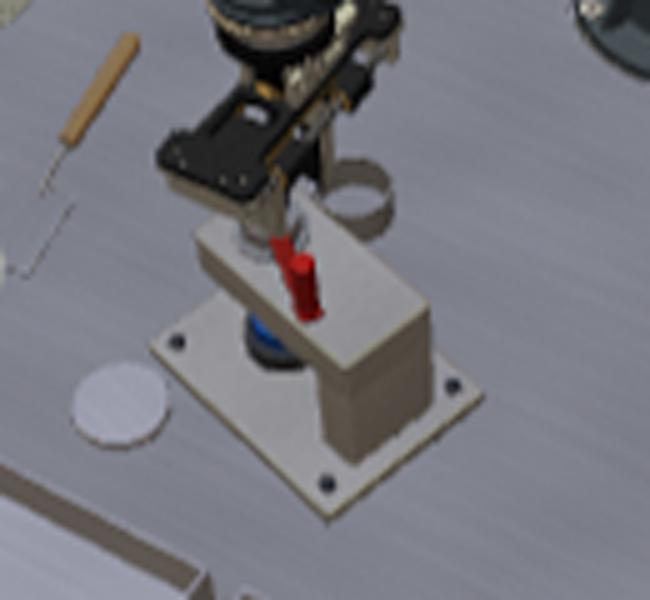

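```bash
python3 -c "
from h import *
print(get_obs()['joint_velocities'].max(), close_job())"
```

```text
the job is handed in; nothing more can be done
0.00241889266002817 None
```

The depth stop is reset and the job is handed in, at about 15.7 s on the robot's clock.

- **Slackening:** I gripped the red knob and turned the nut about 0.9 rad anticlockwise, to roughly +0.5.
- **Winding down:** I wound the crank about 1.98 rad. Free running showed about 5.5 N at the knob. The effort then rose to about 10 N on a slow push and I stopped there.
- **Retightening:** I wound the nut back about 0.93 rad to just past its starting angle, then let go and raised the gripper clear.

**Last checks:**
- **Nut:** it is at about -0.43 rad by angle if it began at -0.4. The last effort reading, 6.7 N, suggests more like -0.5 to -0.55. Both are within the -0.3 to -0.65 band.
- **Anvil pressure:** it is about 30 N by effort, and 34 to 49 N by the crank angle since contact. The two disagree, but both are within the firm range. I did not measure pressure again after the nut was tightened.
- **Pictures after letting go:** the red knob and the crank stand where they were left. The pastry ring and pressing disc beside the press look unmoved, and the gripper hangs clear with wrist force near zero. I did not check the other bystanders in the final pictures.

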